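# Hold the sharpener's wheel guard half open

### The job

Switch the chisel sharpener off by turning its dial anticlockwise (seen from above) as far as it goes; only then lift the hinged wheel guard (the ball knob is its handle) and hold it half open, at 45 degrees, so that the stone can be inspected. The guard falls shut by itself, so finish while still holding it at that angle: do not let go. Leave the mallet, the chisel and the honing stone where they lie.

Things in the scene. Friction and masses are not known exactly. Their poses are not given: they have to be found in the camera images.
- sharpener: chisel sharpener, fixed to the bench: grey housing 240 mm deep (x) x 350 mm wide (y) x 100 mm high; origin at the centre of its underside; its x axis points from its front (robot side) to its back, y to its left, z up. The dial stands on the left part of its flat top, at x -45, y +130 mm; the guard covers the right part, from y -152 to +42 mm, with its hinge at the back
- dial_grip (a point): grip point of the dial, on its vertical axis, 37 mm above the housing's top. Black dial on a round base: a disc 44 mm across and 8 mm thick carrying an upright bar 42 mm long, 14 mm thick and 32 mm tall; the point is 7 mm below the bar's top and 23 mm above the disc. The point turns with the dial: its x axis runs along the bar, z up; a white line on top marks the bar's -x end
- dial (a joint): angle of the dial, rad: 0 = anticlockwise end stop (off; the white line then points to the front of the machine, at the one long tick), growing as it turns clockwise seen from above, to 4.71. Light friction (0.04 N m): it stays where it is left
- ball (a point): black ball knob of the guard, 30 mm across; this point is its centre, 40 mm above the guard's top plate on a thin 10 mm stem near the middle of the guard's front edge (the edge lies 18 mm nearer the front). It turns with the guard: with the guard shut its axes are those of the sharpener and its centre is 175 mm above the bench
- guard_angle (a joint): opening angle of the guard, rad: 0 = shut (plate level), growing as its front edge swings up and back; stop at 1.35. The guard is a 190 x 190 mm sheet-metal hood, about 0.4 to 0.5 kg with its knob; it falls shut from every angle when let go
- guard: the guard itself; its origin is the middle of the guard's level hinge line, at the back of the machine, 130 mm above the bench; its y axis is the hinge line; the ball's centre lies 172 mm in front of (-x) and 45 mm above (z) this origin, both in the axes of this body, which turn with the guard and are those of the sharpener when shut
- mallet_head (a point): middle of the head of a wooden mallet (head 75 x 130 x 80 mm high, 220 mm handle towards its -x) lying left of the sharpener: leave alone
- chisel_middle (a point): middle of a 265 mm chisel lying along its own x in front of the sharpener, 26 mm high: leave alone
- stone_top (a point): top centre of a honing stone on a wooden base, 200 x 70 x 38 mm high, lying right of the sharpener: leave alone

How it is judged:
By the outcome, as a careful person would: the job done as asked, in the order asked, and still so for the second after the job is handed in, while the arm keeps its last pose, push and grip.
It also fails if it takes over 51 s, if anything falls off the work surface, if the arm or the gripper's body presses on something with over 40 N, if the wrist force passes 120 N, or if a joint passes its speed limit or range.

### The arm

A 7-joint arm with a two-finger parallel gripper is mounted at the origin on the work surface. World frame = base frame: x ahead of the robot, y to its left, z up, the work surface at z = 0. Lengths are in m, angles in rad, forces in N, time in s.
With the tool pointing down it reaches from about 0.35 to 0.9 m from the base axis. Payload 7.2 kg.
Tool frame: the origin (TCP) lies at the very end of the fingers, on their centre line; the grasp point (between the pads) lies 19 mm behind it; z points along the fingers, y is the direction in which the jaws open and shut (so a half turn about z gives the same grasp; the last joint's range is limited). The gripper opens to 85 mm and grips with 20 to 120 N. Pads are 22 mm wide; open, the fingers measure 114 mm over their backs; the gripper's body (76 mm by 85 mm) begins 54 mm behind the grasp point. The pads swing forward as they close: fully open they stand 13 mm farther back than shut.
Start: joints at [1.147, 0.411, -0.013, 1.596, 0.006, 1.134, -0.082], TCP at [0.218, -0.586, 0.205] pointing down, gripper open.
Joint ranges: [-2.95, 2.95], [-0.29, 1.99], [-1.47, 1.44], [0.14, 2.54], [-1.03, 4.17], [0.13, 1.85], [-2.86, 2.86]. Speed limits (rad/s): [2.39, 2.39, 3.01, 3.01, 3.14, 3.14, 3.14].

### API

Orientations are given as a 3x3 rotation matrix whose columns are the frame's x, y, z axes.
In Python, from bench import * gives the robot as it stands. Calls block until the motion is done:
- goto(position, orientation): joint-space move of the TCP to a pose.
- move_straight(position, vel=0.15, attitude=None): straight line of the TCP; attitude=None keeps the orientation; vel is the mean speed in m/s.
- move_joints(angles): joint-space move.
- command_gripper(opening): finger opening in m; the grip force is fixed at half the most; returns when the fingers have stopped.
- hold(seconds).
- inverse_kinematics(position, orientation): joint angles nearest the present ones, or None.
- read_state(): the state.
- capture(name): name is "scene" or "top" or "wrist"; returns a dict with "img" (420x560x3 uint8, red, green, blue), "depth" (420x560 float32, m along the optical axis (not along the pixel's ray), 0 where there is no reading), "fx", "fy", "cx", "cy" (pixels), "R" (3x3) and "t" (3): a world point X has camera coordinates R X + t. Camera axes: x right, y down, z forward; pixel columns grow to the right and rows downward; lengths in m; the calibration is good to about 2 mm. A picture is of the moment at which its call begins.
A pose or a line that the arm cannot do raises PlanningError and nothing moves.
- finish_job(): hands the job in, once; it reports no verdict.
Trained networks look in a picture, given as the dict that the camera call returned (one of the last four; its "shot" number tells which), for a name from the list of things; names that differ only in an ending like _2 or _b are one class to them, and where a whole thing is asked for, a point or a joint stands for the part that bears it (a point fixed in the world has none). Each returns a list of dicts, best first, with "confidence" (0 to 1); they miss things now and then, are a little off and sometimes report something else, mostly with a low value. They report only what shows in the picture. A call takes as long as a camera call.
- regions_of(picture, query): "pixels" (420x560 bool, what is visible of it) and "rect" ([left, top, right, bottom] in pixels, round what is visible of it).
The state is a dict: "clock": time; "joints": joint angles; "qvel": joint speeds; "effort": joint torques, N m; "eef_pos": TCP position; "eef_rot": TCP orientation; "force": force on the tool from outside, world axes, zero at the start; "moment": the same for the moment, N m; "opening": finger opening in m.
Only numpy, scipy, OpenCV 4.12 (cv2) and the standard library are available. Lean on these libraries where they do the work, as an engineer would, in place of code of your own. Each camera call takes 0.05 s, during which the arm holds its last target.

## Working session

There is one attempt and no reset: what is moved stays moved. The work goes in short steps, each a Python script; the robot and the scene stay as the last script left them, time stands still between calls to the robot, and variables do not carry over. Pictures are saved under pics/ and viewed, and the job is handed in when it is done.

```bash
ls; mkdir -p pics; python3 - <<'E'
from bench import *
import cv2,numpy as np
for n in("scene","top"):
    p=capture(n); cv2.imwrite(f"pics/{n}0.png",p["img"][:,:,::-1]); np.savez(f"{n}0.npz",**{k:p[k] for k in("img","depth","fx","fy","cx","cy","R","t")})
    for q in("sharpener","dial_grip","ball","guard","mallet_head","stone_top","chisel_middle"):
        for r in regions_of(p,q)[:2]: print(n,q,round(r["confidence"],2),r["rect"],r["pixels"].sum())
print(read_state())
E
```

```text
pics
scene sharpener 0.65 [164.3, 129.4, 337.5, 274.3] 14560
scene dial_grip 0.65 [305.2, 178.6, 322.6, 202.1] 355
scene ball 0.71 [171.6, 131.7, 286.6, 212.3] 5013
scene guard 0.78 [171.0, 135.8, 290.4, 216.4] 5017
scene guard 0.63 [126.6, 161.6, 185.6, 217.3] 1548
scene mallet_head 0.55 [309.0, 212.6, 382.3, 330.9] 4290
scene stone_top 0.8 [129.8, 163.1, 187.3, 215.1] 1500
top sharpener 0.87 [243.6, 155.6, 398.9, 281.4] 12308
top sharpener 0.48 [294.3, 158.9, 394.2, 254.7] 5854
top dial_grip 0.73 [272.2, 240.8, 290.5, 256.8] 232
top ball 0.97 [296.4, 160.7, 393.1, 254.6] 5792
top guard 0.69 [295.8, 159.7, 391.6, 253.6] 5953
top guard 0.56 [245.3, 158.8, 396.6, 283.6] 12127
top mallet_head 0.89 [177.8, 192.5, 248.7, 301.1] 2338
top stone_top 0.61 [375.1, 140.2, 432.1, 213.3] 1912
top chisel_middle 0.74 [275.5, 275.8, 365.8, 314.2] 718
{'clock': 0.8, 'joints': array([ 1.14678663,  0.41107352, -0.01271689,  1.59620552,  0.00558255,
        1.13429649, -0.0822217 ]), 'qvel': array([ 0.00093889,  0.00054612, -0.00024872, -0.00014873,  0.0004838 ,
        0.00030026,  0.00022795]), 'effort': array([-1.49530577e-03, -6.00345826e+01,  6.79986868e-01, -2.99736589e+01,
        1.38818042e-02,  1.89457773e-03,  8.48221759e-06]), 'eef_pos': array([ 0.21772415, -0.58585405,  0.20461164]), 'eef_rot': array([[ 9.37366215e-01,  3.48345486e-01,  4.25203118e-05],
       [ 3.48345488e-01, -9.37366214e-01, -3.83499753e-05],
       [ 2.64980629e-05,  5.07597300e-05, -9.99999998e-01]]), 'force': array([-0.06988955, -0.31244743, -0.96494203]), 'moment': array([-0.01175513, -0.0232203 , -0.00254805]), 'opening': 0.08536850337150612}
```

View pics/scene0.png

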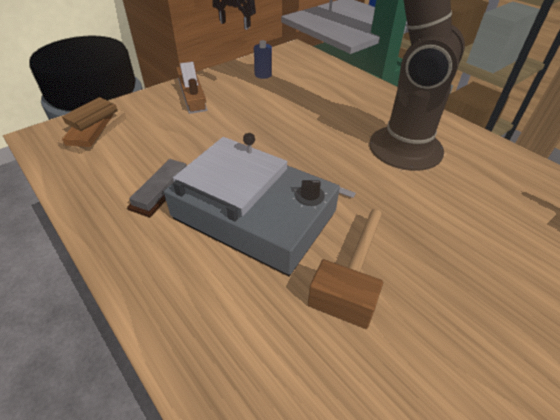

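View pics/top0.png

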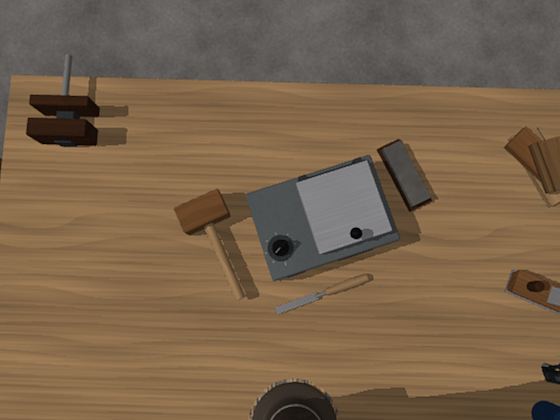

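```bash
cat > h.py <<'E'
import numpy as np,cv2
def cloud(p):
    d=np.asarray(p["depth"]);v,u=np.indices(d.shape)
    c=np.stack([(u-p["cx"])/p["fx"]*d,(v-p["cy"])/p["fy"]*d,d],-1)
    X=(c-np.asarray(p["t"]))@np.asarray(p["R"]); X[d==0]=np.nan
    return X
E
python3 - <<'E'
from h import *
p=np.load("top0.npz");X=cloud(p)
m=np.zeros(X.shape[:2],bool);m[150:290,240:402]=1
for lo,hi in((.095,.105),(.128,.142),(.15,.2),(.108,.15)):
    k=m&(X[...,2]>lo)&(X[...,2]<hi)
    P=X[k]; print(lo,hi,k.sum(),P[:,2].mean())
    r=cv2.minAreaRect(P[:,:2].astype(np.float32)*1000);print(r)
k=m&(X[...,2]>.145);v,u=np.where(k);print([(a,b,X[a,b].round(3)) for a,b in zip(v,u)][:60])
cv2.imwrite("pics/topcrop.png",cv2.resize(p["img"][150:290,240:405,::-1],None,fx=4.5,fy=4.2,interpolation=2))
s=np.load("scene0.npz")
cv2.imwrite("pics/scenecrop.png",cv2.resize(s["img"][120:280,160:340,::-1],None,fx=4,fy=3.7,interpolation=2))
E
```

```text
0.095 0.105 5298 0.10023183885519354
((545.5595092773438, -53.963165283203125), (239.77590942382812, 349.3946533203125), 19.433345794677734)
0.128 0.142 5629 0.1357151705920575
((556.2381591796875, -51.52961730957031), (205.15435791015625, 302.23394775390625), 19.783607482910156)
0.15 0.2 118 0.18496376529306097
((488.9783630371094, -51.05175018310547), (28.081804275512695, 186.1512451171875), 4.787132263183594)
0.108 0.15 6087 0.13474303076053928
((554.6693115234375, -44.16357421875), (206.705810546875, 317.1363220214844), 19.589677810668945)
[(np.int64(204), np.int64(344), array([ 0.573, -0.106,  0.145])), (np.int64(228), np.int64(352), array([ 0.509, -0.122,  0.177])), (np.int64(228), np.int64(353), array([ 0.509, -0.124,  0.181])), (np.int64(228), np.int64(354), array([ 0.508, -0.125,  0.187])), (np.int64(228), np.int64(355), array([ 0.508, -0.128,  0.184])), (np.int64(228), np.int64(356), array([ 0.509, -0.131,  0.183])), (np.int64(228), np.int64(357), array([ 0.509, -0.134,  0.182])), (np.int64(228), np.int64(358), array([ 0.509, -0.137,  0.177])), (np.int64(229), np.int64(351)
[... 2650 characters left out ...]
, np.int64(361), array([ 0.499, -0.144,  0.181])), (np.int64(233), np.int64(349), array([ 0.497, -0.115,  0.173])), (np.int64(233), np.int64(350), array([ 0.496, -0.116,  0.184])), (np.int64(233), np.int64(351), array([ 0.496, -0.118,  0.188])), (np.int64(233), np.int64(352), array([ 0.495, -0.12 ,  0.189])), (np.int64(233), np.int64(353), array([ 0.496, -0.123,  0.187])), (np.int64(233), np.int64(354), array([ 0.496, -0.126,  0.185])), (np.int64(233), np.int64(355), array([ 0.495, -0.127,  0.192])), (np.int64(233), np.int64(356), array([ 0.495, -0.13 ,  0.192])), (np.int64(233), np.int64(358), array([ 0.496, -0.135,  0.187])), (np.int64(233), np.int64(359), array([ 0.496, -0.137,  0.19 ]))]
```

View pics/topcrop.png

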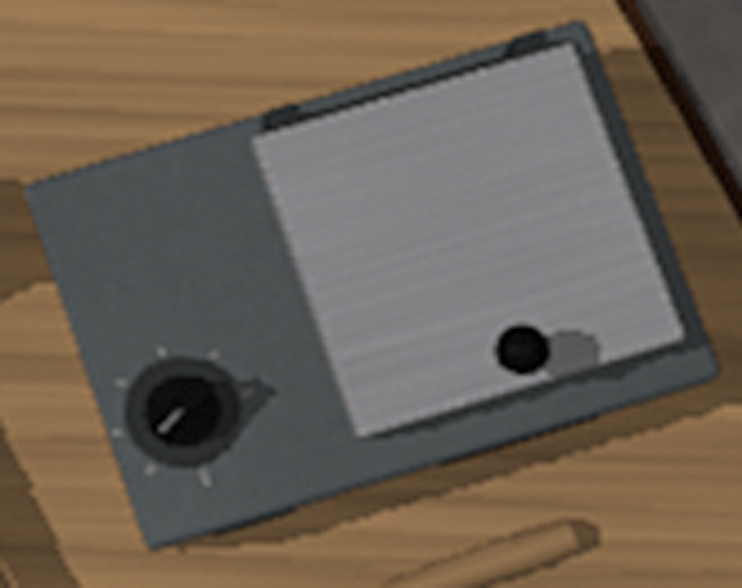

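View pics/scenecrop.png

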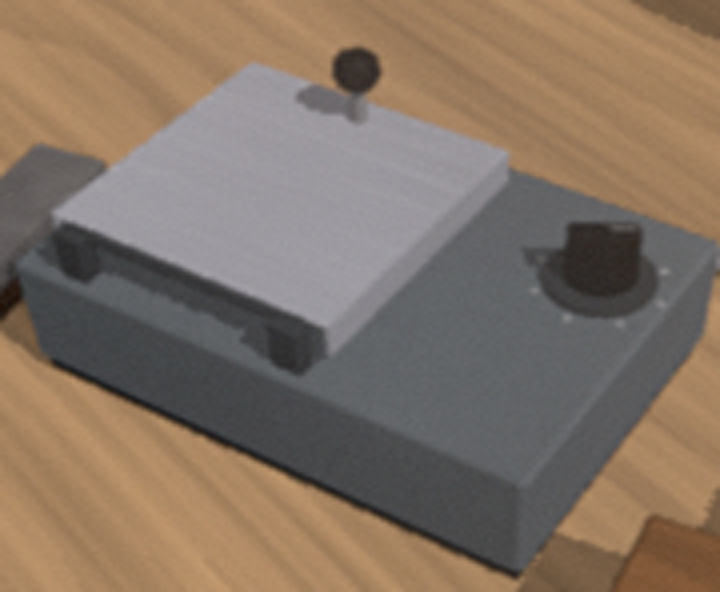

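```bash
python3 - <<'E'
from h import *
p=np.load("top0.npz");X=cloud(p)
# ball
k=np.zeros(X.shape[:2],bool);k[222:246,342:370]=1;k&=(X[...,2]>.165)
P=X[k]; from scipy.optimize import least_squares
f=lambda c:np.linalg.norm(P-c,axis=1)-.015
print("ball",least_squares(f,P.mean(0)-[0,0,.01],loss="soft_l1",f_scale=.002).x,len(P))
k=np.zeros(X.shape[:2],bool);k[232:264,266:298]=1
kk=k&(X[...,2]>.13);P=X[kk];print("bar",P.mean(0),len(P),cv2.minAreaRect(P[:,:2].astype(np.float32)*1000))
w,V=np.linalg.eigh(np.cov(P[:,:2].T));print(w,V[:,1],np.degrees(np.arctan2(V[1,1],V[0,1])))
kk=k&(X[...,2]>.1035)&(X[...,2]<.125);P=X[kk];print("disc",P.mean(0),len(P),P.min(0),P.max(0))
cv2.imwrite("pics/dial0.png",cv2.resize(p["img"][225:270,258:304,::-1],None,fx=12,fy=12,interpolation=2))
print(p["R"],p["t"])
E
```

```text
ball [ 0.4964222  -0.12997015  0.17578196] 117
bar [0.45935314 0.05352292 0.14342145] 94 ((459.8353576660156, 53.34668731689453), (13.677027702331543, 41.4647102355957), 50.29148864746094)
[1.66142440e-05 1.44832911e-04] [-0.76960804  0.63851661] 140.3187045427804
disc [0.45964277 0.05261361 0.10919892] 453 [0.42150054 0.00848899 0.10350882] [0.50204692 0.08870512 0.12052841]
[[ 0.0280886  -0.99960446 -0.00140111]
 [-0.98784398 -0.0275437  -0.15298896]
 [ 0.15288986  0.00568133 -0.9882269 ]] [0.05747683 0.58531626 1.37272449]
```

View pics/dial0.png

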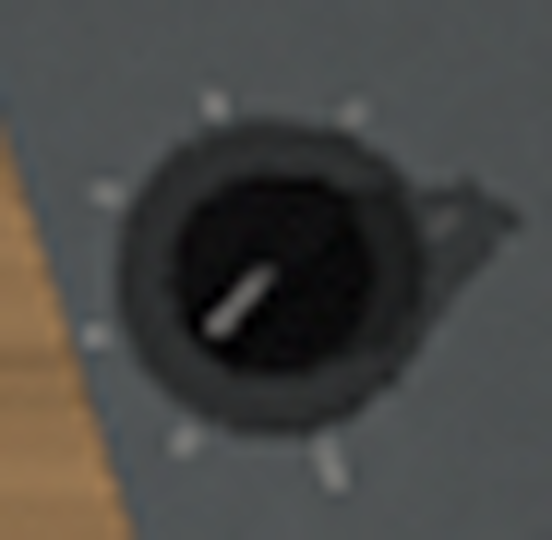

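```bash
cat >> h.py <<'E'
YAW=19.5
def Rj(phi):
    c,s=np.cos(np.radians(phi)),np.sin(np.radians(phi))
    return np.array([[-s,c,0],[c,s,0],[0,0,-1.]])
E
python3 - <<'E'
from bench import *
from h import *
D=np.array([.4598,.0535,.122])
for o in(50.3,230.3):
    a=inverse_kinematics(D,Rj(o));b=inverse_kinematics(D,Rj(o+30));c=inverse_kinematics(D,Rj(o+62))
    for q in(a,b,c):print(o,None if q is None else np.round(q,3))
for o in(YAW+90,YAW+270):
    for z,b in((.156,[.4964,-.130]),(.264,[.574,-.103])): 
        q=inverse_kinematics(np.array(b+[z]),Rj(o));print(o,None if q is None else np.round(q,3))
E
```

```text
50.3 [ 0.521  0.368 -0.892  2.026  0.362  0.911  0.312]
50.3 [ 0.59   0.403 -0.989  2.023  0.42   0.933  0.782]
50.3 [ 0.737  0.523 -1.225  2.017  0.586  1.016  1.184]
230.3 [ 0.206  0.278 -0.498  2.044  0.174  0.859 -2.654]
230.3 [ 0.318  0.302 -0.633  2.037  0.232  0.872 -2.184]
230.3 [ 0.366  0.314 -0.693  2.035  0.259  0.879 -1.651]
109.5 [ 0.791  0.378 -0.784  1.883  0.314  1.007  1.783]
109.5 [ 0.681  0.403 -0.798  1.581  0.297  1.283  1.749]
289.5 [ 0.464  0.299 -0.365  1.903  0.129  0.962 -1.191]
289.5 [ 0.388  0.324 -0.382  1.601  0.126  1.241 -1.247]
```

```bash
python3 - <<'E'
from bench import *
from h import *
D=np.array([.4598,.0535,.122])
s=read_state();move_straight(s["eef_pos"]+[0,0,.08])
goto(D+[0,0,.09],Rj(50.3))
p=capture("wrist");cv2.imwrite("pics/w1.png",p["img"][:,:,::-1])
move_straight(D,vel=.1)
s=read_state();print(s["clock"],s["eef_pos"],s["force"],s["joints"])
p=capture("scene");cv2.imwrite("pics/s1.png",cv2.resize(p["img"][100:280,160:400,::-1],None,fx=3,fy=3))
E
```

```text
5.025 [0.46023776 0.05365854 0.12249569] [-0.27465769 -0.07561324 -0.21150376] [ 0.48378261  0.35178667 -0.8431199   2.02755752  0.33451531  0.90158129
  0.33796128]
```

View pics/w1.png

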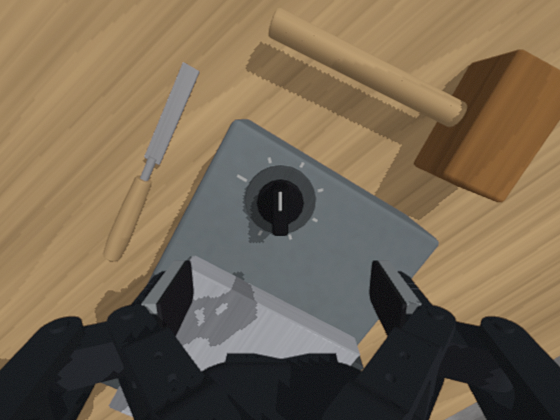

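View pics/s1.png

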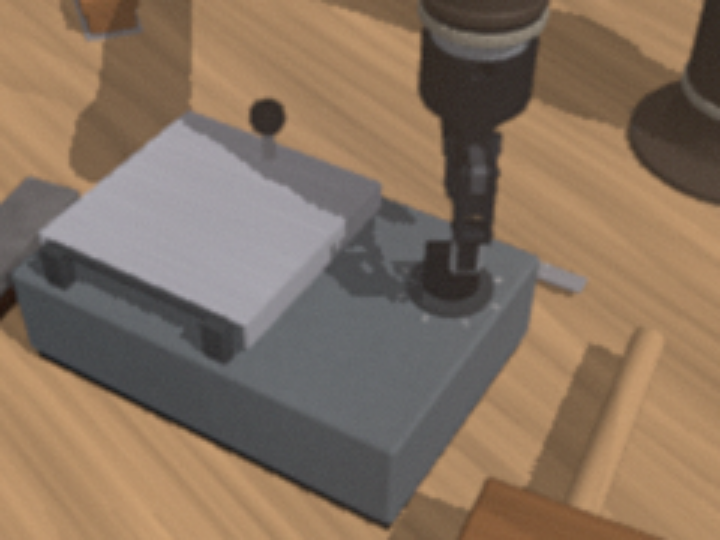

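The wrist view shows the bar at about (280,207), upright between the open fingers. Its white line points up, and the long tick is at (242,178), about 60° anticlockwise. That agrees with the 59° I measured. Next I grip and turn.

```bash
python3 - <<'E'
from bench import *
from h import *
command_gripper(0.0)
s=read_state();print(s["clock"],s["opening"],s["force"],s["moment"])
q=s["joints"].copy()
for a in(20,40,52,57,60,63):
    qq=q.copy();qq[6]+=np.radians(a);move_joints(qq);s=read_state()
    y=s["eef_rot"][:,1];print(a,np.degrees(np.arctan2(y[1],y[0])).round(2),s["moment"].round(2),s["force"].round(1),s["effort"][6].round(2),s["eef_pos"].round(4),round(s["clock"],2))
    if abs(s["moment"][2])>1.2:break
E
```

```text
5.8417 0.00019247581218977865 [-0.20653818  0.2137319   0.28571454] [-0.033496    0.02905355 -0.00906476]
20 70.08 [-0.04  0.03  0.  ] [-0.6  0.2  0. ] 0.47 [0.4598 0.0535 0.122 ] 6.27
40 89.96 [ 0.05 -0.02  0.04] [ 0.5 -0.4 -1. ] 0.43 [0.4598 0.0535 0.122 ] 6.69
52 101.88 [-0.04 -0.    0.02] [-0.8  0.3 -0.3] 0.62 [0.4598 0.0535 0.122 ] 7.01
57 106.94 [ 0.02 -0.01 -0.  ] [ 0.  -0.3 -0.2] 0.45 [0.4598 0.0535 0.122 ] 7.26
60 110.04 [-0.01 -0.01 -0.  ] [-1.  -0.1 -0.2] 0.25 [0.4598 0.0535 0.122 ] 7.51
63 113.11 [-0.   -0.06 -0.01] [ 0.4  1.  -0.7] 0.27 [0.4598 0.0535 0.122 ] 7.76
```

```bash
python3 - <<'E'
from bench import *
from h import *
p=capture("wrist");cv2.imwrite("pics/w2.png",p["img"][:,:,::-1])
p=capture("scene");cv2.imwrite("pics/s2.png",cv2.resize(p["img"][140:240,240:370,::-1],None,fx=6,fy=6,interpolation=2))
s=read_state();print(s["opening"],s["eef_pos"],s["eef_rot"])
E
```

```text
0.0005142503967895343 [0.45980797 0.05350981 0.12198226] [[-9.19475351e-01 -3.93147655e-01  2.11243800e-05]
 [-3.93147655e-01  9.19475351e-01  2.34137407e-05]
 [-2.86284039e-05  1.32233570e-05 -1.00000000e+00]]
```

View pics/w2.png

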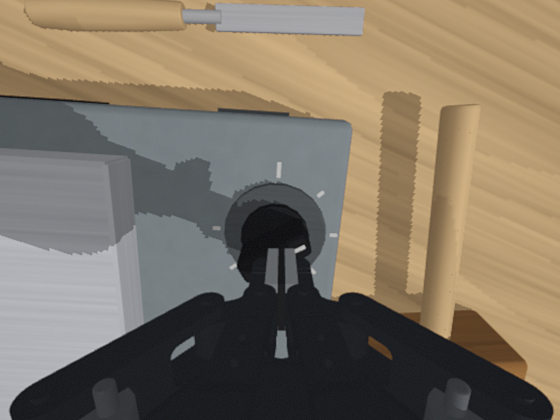

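View pics/s2.png

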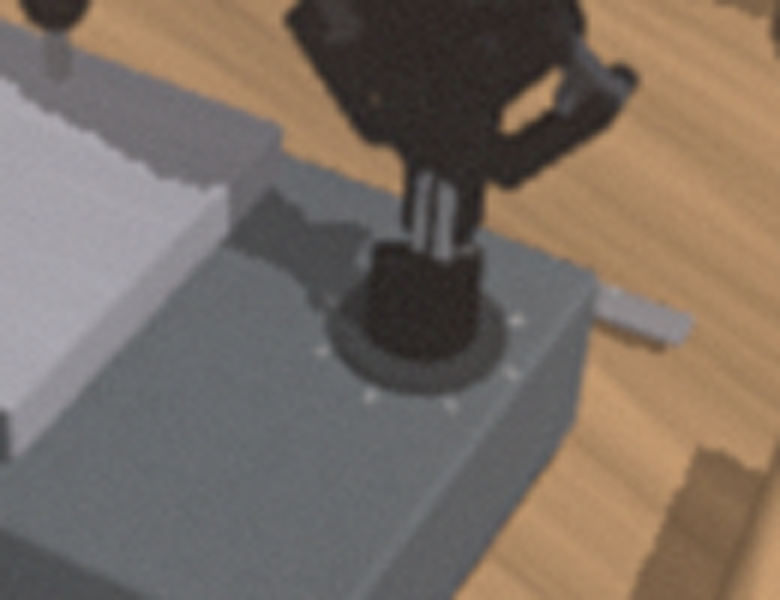

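```bash
python3 - <<'E'
from bench import *
from h import *
for n in("wrist","scene","top"):
    p=capture(n);X=cloud(p)
    d=np.hypot(X[...,0]-.4598,X[...,1]-.0535)
    k=(d<.03)&(X[...,2]>.105)&(X[...,2]<.25)
    z=X[k][:,2];h,e=np.histogram(z,np.arange(.105,.25,.005));print(n,[(round(a,3),int(b)) for a,b in zip(e,h)])
    if n=="wrist":
        W=X;P=p
        for v in range(205,330,8):print(v,[tuple(X[v,u].round(3)) for u in(255,274,291,308)])
        cv2.imwrite("pics/w3.png",cv2.resize(p["img"][190:310,210:350,::-1],None,fx=5,fy=5,interpolation=2))
E
```

```text
wrist [(np.float64(0.105), 1835), (np.float64(0.11), 1114), (np.float64(0.115), 286), (np.float64(0.12), 192), (np.float64(0.125), 207), (np.float64(0.13), 221), (np.float64(0.135), 246), (np.float64(0.14), 915), (np.float64(0.145), 43), (np.float64(0.15), 43), (np.float64(0.155), 208), (np.float64(0.16), 280), (np.float64(0.165), 302), (np.float64(0.17), 324), (np.float64(0.175), 352), (np.float64(0.18), 220), (np.float64(0.185), 604), (np.float64(0.19), 685), (np.float64(0.195), 1481), (np.float64(0.2), 1699), (np.float64(0.205), 2294), (np.float64(0.21), 506), (np.float64(0.215), 1056), (np.float64(0.22), 1394), (np.float64(0.225), 2007), (np.float64(0.23), 2930), (np.float64(0.235), 3608), (np.float64(0.24), 3065), (np.float64(0.245), 2430)]
205 [(np.float64(0.447), np.float64(0.03), np.float64(0.106)), (np.float64(0.44), np.float64(0.041), np.float64(0.113)), (np.float64(0.438), np.float64(0.051), np.float64(0.107)), (np.float64(0.434), np.float64(0.061), np.float64(0.106))]
213 [(np.float64(0.449), np.float64(0.032), np.float64(0.115)), (np.float64(0.444), np.float64(0.042), np
[... 4195 characters left out ...]
4(0.245), 57)]
top [(np.float64(0.105), 0), (np.float64(0.11), 0), (np.float64(0.115), 0), (np.float64(0.12), 0), (np.float64(0.125), 0), (np.float64(0.13), 0), (np.float64(0.135), 0), (np.float64(0.14), 0), (np.float64(0.145), 0), (np.float64(0.15), 0), (np.float64(0.155), 0), (np.float64(0.16), 0), (np.float64(0.165), 0), (np.float64(0.17), 0), (np.float64(0.175), 0), (np.float64(0.18), 0), (np.float64(0.185), 0), (np.float64(0.19), 0), (np.float64(0.195), 0), (np.float64(0.2), 0), (np.float64(0.205), 0), (np.float64(0.21), 0), (np.float64(0.215), 0), (np.float64(0.22), 0), (np.float64(0.225), 0), (np.float64(0.23), 0), (np.float64(0.235), 0), (np.float64(0.24), 0), (np.float64(0.245), 0)]
```

View pics/w3.png

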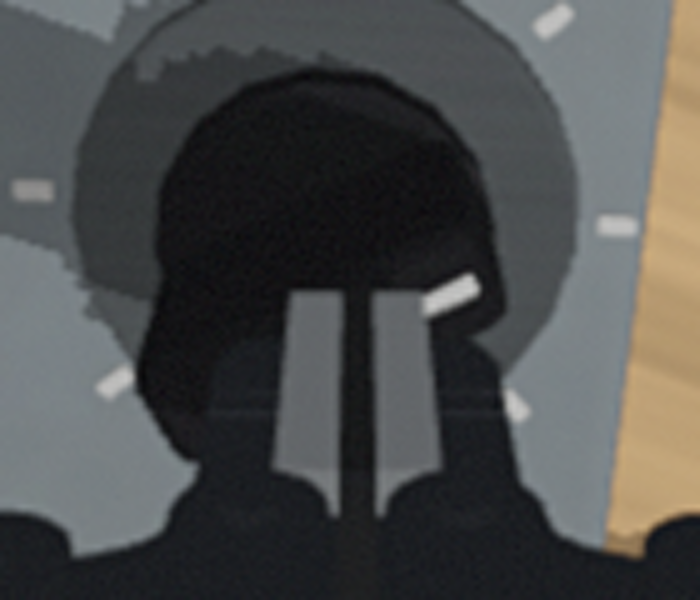

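```bash
python3 - <<'E'
from bench import *
from h import *
s=read_state();move_straight(s["eef_pos"]+[0,0,.08],vel=.2)
for n in("wrist","scene"):
    p=capture(n);X=cloud(p)
    s=read_state();T=(X-s["eef_pos"])@s["eef_rot"]
    k=(abs(T[...,0])<.03)&(abs(T[...,1])<.06)&(T[...,2]>-.1)&(T[...,2]<.03)
    t=T[k];
    for a in np.arange(-.1,.03,.005):
        m=(t[:,2]>=a)&(t[:,2]<a+.005)
        if m.any():print(n,round(a,3),m.sum(),t[m].min(0).round(3),t[m].max(0).round(3))
    i=p["img"][190:310,210:350] if n=="wrist" else p["img"][100:220,250:390]
    cv2.imwrite(f"pics/{n}4.png",cv2.resize(i[:,:,::-1],None,fx=5,fy=5,interpolation=2))
print(s["eef_pos"],s["opening"],s["clock"])
E
```

```text
wrist -0.1 4062 [-0.008 -0.051 -0.1  ] [ 0.02   0.051 -0.095]
wrist -0.095 2489 [-0.008 -0.047 -0.095] [ 0.019  0.048 -0.09 ]
wrist -0.09 2582 [-0.008 -0.042 -0.09 ] [ 0.014  0.043 -0.085]
wrist -0.085 3701 [-0.009 -0.039 -0.085] [ 0.016  0.039 -0.08 ]
wrist -0.08 1750 [-0.011 -0.035 -0.08 ] [ 0.015  0.035 -0.075]
wrist -0.075 1045 [-0.011 -0.031 -0.075] [ 0.015  0.031 -0.07 ]
wrist -0.07 469 [-0.01  -0.019 -0.07 ] [ 0.014  0.02  -0.065]
wrist -0.065 382 [-0.011 -0.013 -0.065] [ 0.013  0.013 -0.06 ]
wrist -0.06 318 [ 0.007 -0.013 -0.06 ] [ 0.013  0.014 -0.055]
wrist -0.055 347 [ 0.007 -0.013 -0.055] [ 0.013  0.014 -0.05 ]
wrist -0.05 295 [ 0.007 -0.013 -0.05 ] [ 0.013  0.014 -0.045]
wrist -0.045 279 [ 0.007 -0.013 -0.045] [ 0.013  0.014 -0.04 ]
wrist -0.04 243 [ 0.007 -0.013 -0.04 ] [ 0.013  0.014 -0.035]
wrist -0.035 88 [ 0.008 -0.011 -0.035] [ 0.013  0.012 -0.03 ]
scene -0.1 87 [-0.019 -0.052 -0.1  ] [ 0.012  0.047 -0.095]
scene -0.095 82 [-0.018 -0.047 -0.095] [ 0.014  0.042 -0.09 ]
scene -0.09 83 [-0.014 -0.043 -0.09 ] [ 0.012  0.039 -0.085]
scene -0.085 120 [-0.016 -0.04  -0.085] [ 0.014  0.035 -0.08 ]
scene -0.08 69 [-0.016 -0.035 -0.08 ] [ 0.008  0.032 -0.075]
scene -0.075 46 [-0.014 -0.029 -0.075] [ 0.005  0.028 -0.07 ]
scene -0.07 25 [-0.014 -0.013 -0.07 ] [-0.003  0.015 -0.065]
scene -0.065 32 [-0.013 -0.014 -0.065] [-0.001  0.012 -0.06 ]
scene -0.06 28 [-0.012 -0.014 -0.06 ] [ 0.006  0.012 -0.055]
scene -0.055 30 [-0.013 -0.014 -0.055] [ 0.006  0.013 -0.05 ]
scene -0.05 30 [-0.013 -0.015 -0.05 ] [ 0.003  0.012 -0.045]
scene -0.045 28 [-0.012 -0.015 -0.045] [ 0.005  0.012 -0.04 ]
scene -0.04 26 [-0.012 -0.015 -0.04 ] [ 0.005  0.012 -0.035]
scene -0.035 13 [-0.013 -0.012 -0.035] [-0.007  0.005 -0.031]
scene -0.03 3 [-0.009 -0.002 -0.029] [-0.002  0.005 -0.028]
[0.45908091 0.05320073 0.20105955] -0.00014863684092870162 8.6583
```

View pics/scene4.png

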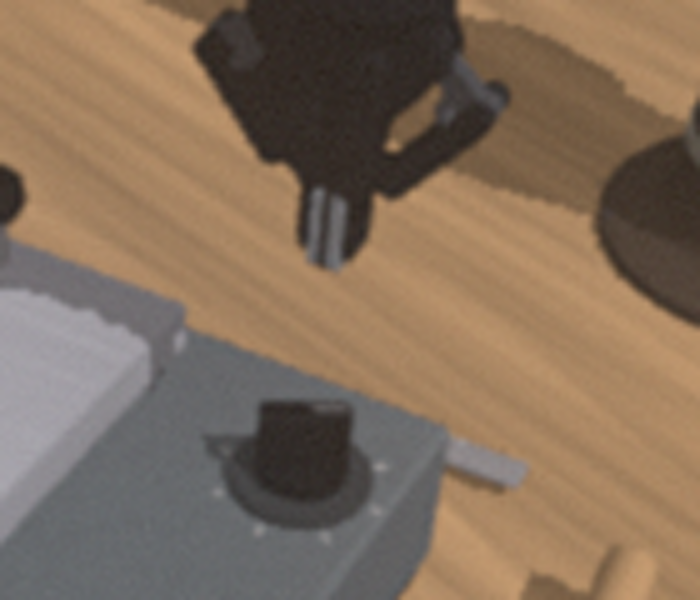

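View pics/wrist4.png

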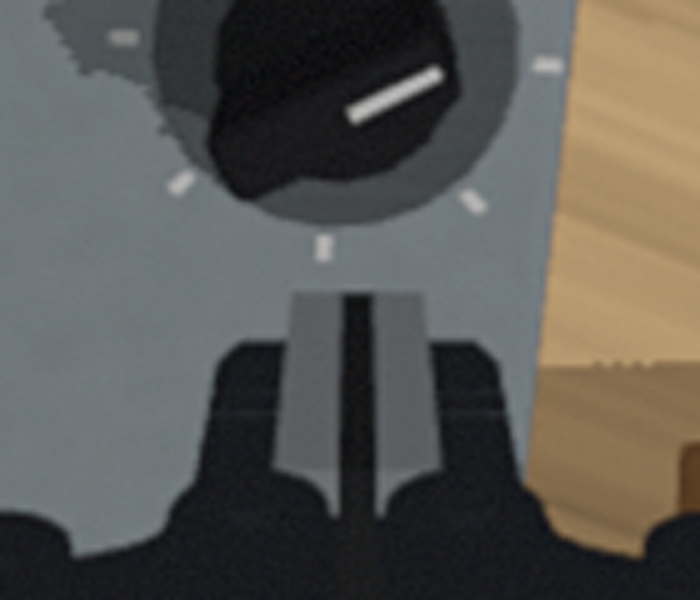

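The grip missed the dial. Scene and wrist depth both put the closed fingertips about 31 mm behind the reported TCP. The sideways position agrees, the force was near zero, and the dial has not moved: its white line is still about 60° from the long tick. I'll apply the measured tool offset and redo the grip.

```bash
echo 'TIP=0.031  # real fingertips this far behind reported TCP' >> h.py
python3 - <<'E'
from bench import *
from h import *
command_gripper(0.085)
D=np.array([.4598,.0535,.122-TIP])
goto(D+[0,0,.08],Rj(50.3))
print(read_state()["force"])
move_straight(D,vel=.1)
s=read_state();print(s["clock"],s["eef_pos"],s["force"],s["joints"].round(3))
if abs(s["force"]).max()<6:
    command_gripper(0.0)
s=read_state();print(s["clock"],s["opening"],s["force"],s["moment"])
p=capture("scene");cv2.imwrite("pics/s5.png",cv2.resize(p["img"][120:240,240:380,::-1],None,fx=5,fy=5,interpolation=2))
E
```

```text
[ 0.77370104  0.38932807 -0.22176478]
11.3917 [0.46020497 0.05366484 0.09144595] [ 0.2854693   0.18737557 -0.28274843] [ 0.317  0.354 -0.643  2.066  0.292  0.809  0.378]
12.0417 0.013158043805743263 [-4.16215749 -3.76448235 10.17342991] [-0.75981829  1.04026233 -0.0540449 ]
```

View pics/s5.png

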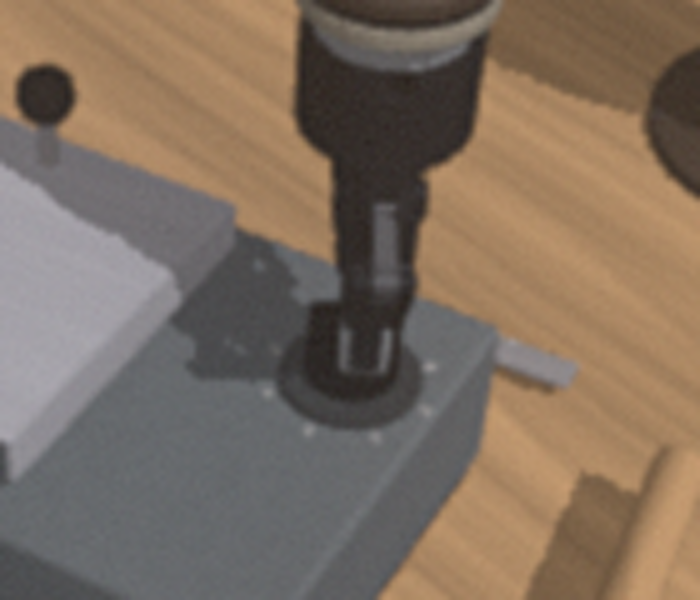

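```bash
python3 - <<'E'
from bench import *
from h import *
s=read_state();q=s["joints"].copy()
for a in(20,40,52,57,60,62,64):
    qq=q.copy();qq[6]+=np.radians(a);move_joints(qq);s=read_state()
    y=s["eef_rot"][:,1];print(a,np.degrees(np.arctan2(y[1],y[0])).round(2),s["moment"].round(2),s["force"].round(1),s["effort"][6].round(2),round(s["opening"],4),round(s["clock"],2))
    if abs(s["moment"][2])>1.2:break
p=capture("scene");cv2.imwrite("pics/s6.png",cv2.resize(p["img"][120:240,240:380,::-1],None,fx=5,fy=5,interpolation=2))
E
```

```text
20 70.09 [-0.77  0.73  0.03] [-3.7 -4.1  5.6] 0.28 0.013 12.52
40 90.04 [-1.56  0.95  0.02] [-4.8 -8.3  8. ] 0.26 0.0135 12.94
52 102.02 [-2.11  0.81 -0.03] [ -4.1 -11.    8.1] 0.4 0.0131 13.26
57 107.0 [-2.3   0.78 -0.01] [ -4.  -11.5   8.8] 0.33 0.013 13.51
60 109.93 [-2.35  0.8  -0.29] [ -4.4 -11.9   7.9] 0.49 0.0127 13.76
62 111.76 [-2.32  0.85 -1.39] [ -4.1 -11.    8.6] 1.51 0.0129 14.01
```

View pics/s6.png

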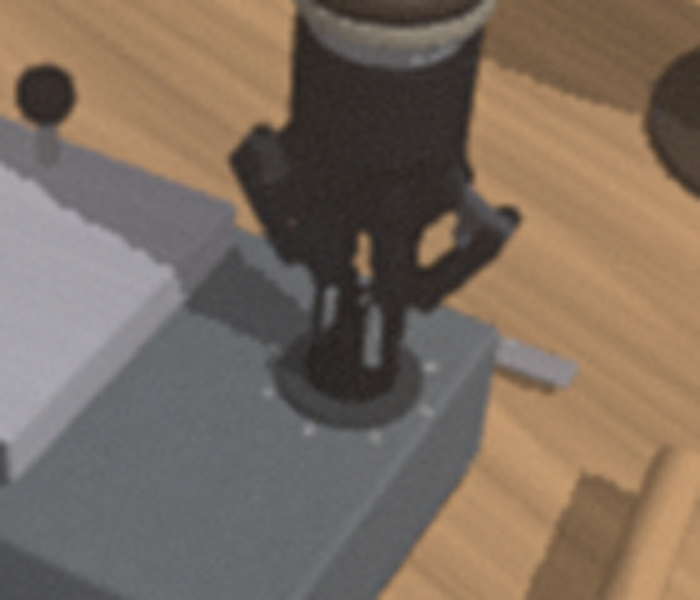

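The moment rose sharply at 110–112°, which is the end stop. I'll release, check the dial, and move above the ball.

```bash
python3 - <<'E'
from bench import *
from h import *
command_gripper(0.085)
s=read_state();move_straight(s["eef_pos"]+[0,0,.15],vel=.25)
p=capture("wrist");cv2.imwrite("pics/w7.png",p["img"][:,:,::-1])
B=np.array([.4964,-.130,.1752])
goto(B+[0,0,-.019-TIP+.09],Rj(YAW+90))
p=capture("top");X=cloud(p);np.savez("top7.npz",**{k:p[k] for k in("img","depth","fx","fy","cx","cy","R","t")})
cv2.imwrite("pics/t7.png",cv2.resize(p["img"][150:290,240:405,::-1],None,fx=4.5,fy=4.2,interpolation=2))
k=np.zeros(X.shape[:2],bool);k[232:264,266:298]=1
kk=k&(X[...,2]>.13)&(X[...,2]<.15);P=X[kk];w,V=np.linalg.eigh(np.cov(P[:,:2].T));print(len(P),np.degrees(np.arctan2(V[1,1],V[0,1])))
p=capture("wrist");cv2.imwrite("pics/w8.png",p["img"][:,:,::-1])
s=read_state();print(s["clock"],s["eef_pos"],s["joints"].round(3))
E
```

```text
91 -160.8849269876743
16.425 [ 0.49642826 -0.12821272  0.21500968] [ 0.623  0.261 -0.555  1.822  0.152  1.101  1.928]
```

View pics/w7.png

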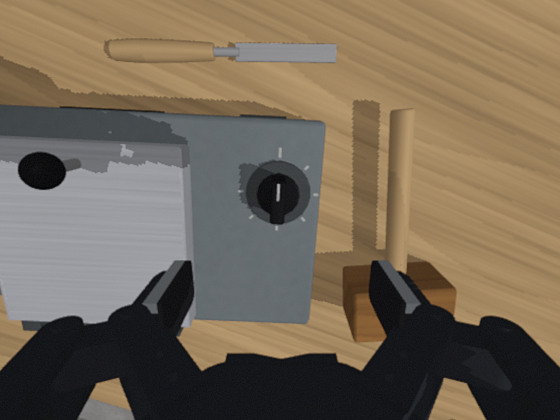

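View pics/t7.png

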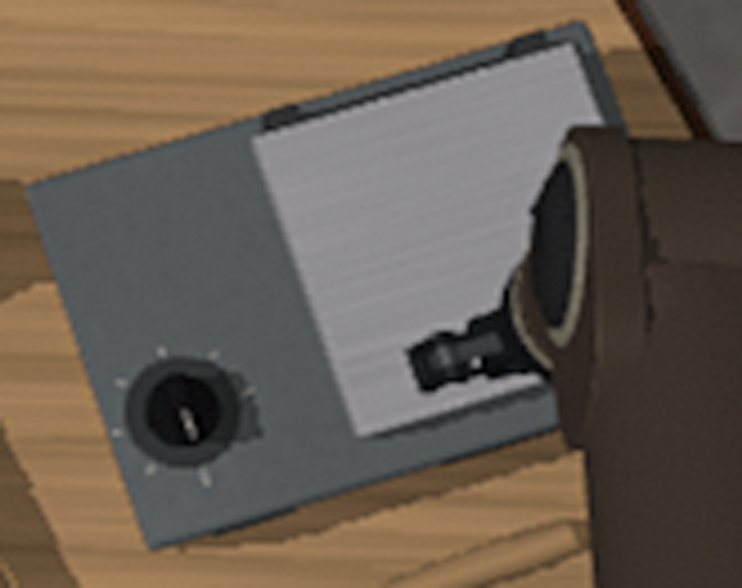

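View pics/w8.png

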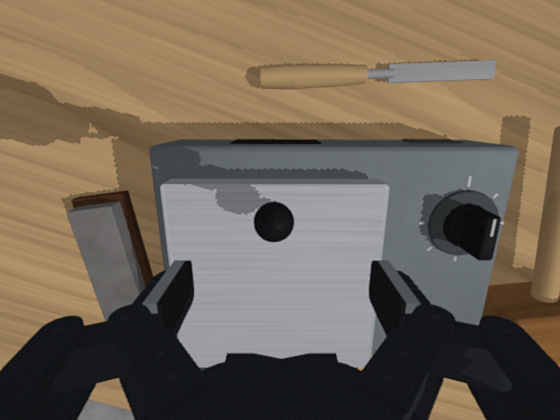

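The dial bar now reads 199.1° against the machine front at 199.4°, and its line points at the long tick, (280,153) in the wrist view. It is off. The ball sits centred between the fingers at (274,222). Next I grip it and start the arc.

```bash
cat >> h.py <<'E'
def ball_off(th):
    th=np.radians(th);f=.172*np.cos(th)-.045*np.sin(th);z=.172*np.sin(th)+.045*np.cos(th)
    y=np.radians(YAW);return np.array([np.cos(y)*(.172-f),np.sin(y)*(.172-f),z-.045])
E
python3 - <<'E'
from bench import *
from h import *
B=np.array([.4964,-.130,.1752])
G=B+[0,0,-.021-TIP]
move_straight(G,vel=.1)
s=read_state();print(s["clock"],s["eef_pos"],s["force"])
command_gripper(0.0)
s=read_state();print(s["clock"],s["opening"],s["force"],s["moment"])
if .024<s["opening"]<.034:
    for th in(5,10,15,20):
        move_straight(G+ball_off(th),vel=.08);s=read_state()
        print(th,s["force"].round(1),s["moment"].round(2),round(s["opening"],4),round(s["clock"],2))
        if np.linalg.norm(s["force"])>35:break
p=capture("scene");cv2.imwrite("pics/s9.png",cv2.resize(p["img"][80:270,150:350,::-1],None,fx=3.5,fy=3.1,interpolation=2))
E
```

```text
17.4917 [ 0.49687032 -0.1299885   0.12375941] [ 0.42619047  0.70396742 -1.27560582]
18.0667 0.027357107648632122 [  2.53614537 -10.77706918   4.41101201] [-2.11455452 -0.49168688  0.0260267 ]
5 [  5.4 -10.3  -3.7] [-2.34 -0.88  0.03] 0.0277 18.41
10 [  1.7 -11.3  -3.2] [-2.39 -0.25  0.02] 0.0273 18.75
15 [  0.6 -11.2  -1.1] [-2.48 -0.02  0.31] 0.0275 19.09
20 [  2.3 -10.9  -3.2] [-2.26 -0.25 -0.26] 0.0273 19.43
```

View pics/s9.png

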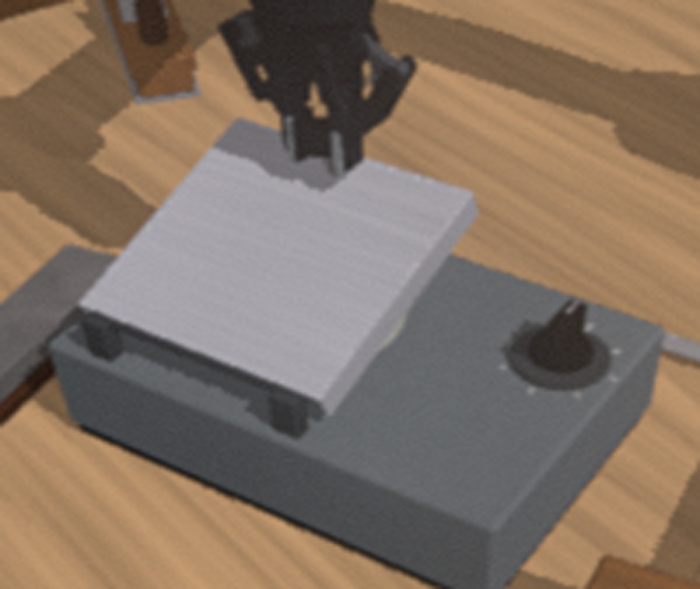

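The guard is following the ball at about 20°, with steady forces. I'll continue to 45° and measure the plate's tilt.

```bash
cat >> h.py <<'E'
def tilt(p,s):
    "plate plane normal -> opening angle, from bright pixels in the guard's box"
    X=cloud(p);y=np.radians(YAW);c=np.array([.5455,-.054,0])
    R=np.array([[np.cos(y),-np.sin(y),0],[np.sin(y),np.cos(y),0],[0,0,1.]]);L=(X-c)@R
    g=np.asarray(p["img"]).astype(int);br=(g.min(-1)>80)&(np.ptp(g,axis=-1)<25)
    k=br&(L[...,0]>-.12)&(L[...,0]<.105)&(L[...,1]>-.15)&(L[...,1]<.04)&(L[...,2]>.12)
    P=L[k]
    rng=np.random.default_rng(0);best=None
    for _ in range(300):
        a=P[rng.choice(len(P),3,False)];n=np.cross(a[1]-a[0],a[2]-a[0]);l=np.linalg.norm(n)
        if l<1e-4:continue
        n/=l;m=abs((P-a[0])@n)<.003
        if best is None or m.sum()>best.sum():best=m
    Q=P[best];n=np.linalg.svd(Q-Q.mean(0),full_matrices=False)[2][2];n*=np.sign(n[2])
    return np.degrees(np.arctan2(n[0],n[2])),n.round(3),len(Q),len(P)
E
python3 - <<'E'
from bench import *
from h import *
G=np.array([.4964,-.130,.1752-.021-TIP])
print(tilt(capture("scene"),0),tilt(capture("top"),0))
for th in(25,30,35,40,45):
    move_straight(G+ball_off(th),vel=.08);s=read_state()
    print(th,s["force"].round(1),s["moment"].round(2),round(s["opening"],4),round(s["clock"],2))
    if np.linalg.norm(s["force"])>35:break
hold(.3)
p=capture("scene");cv2.imwrite("pics/s10.png",cv2.resize(p["img"][80:270,150:350,::-1],None,fx=3.5,fy=3.1,interpolation=2))
print(tilt(p,0),tilt(capture("top"),0));print(read_state()["eef_pos"]-G-ball_off(45))
p=capture("wrist");cv2.imwrite("pics/w10.png",p["img"][:,:,::-1])
E
```

```text
(np.float64(18.951030909255998), array([0.325, 0.001, 0.946]), 5282, 6038) (np.float64(18.861778707198255), array([ 0.323, -0.003,  0.946]), 2562, 3488)
25 [  1.2 -10.7  -1.9] [-2.3  -0.02 -0.23] 0.0275 19.93
30 [  1.9 -10.6  -2.2] [-2.25 -0.2   0.32] 0.0273 20.27
35 [ 2.3 -9.4 -3.5] [-2.16 -0.31 -0.1 ] 0.0273 20.61
40 [  2.2 -10.4  -3.3] [-2.12 -0.21 -0.23] 0.0274 20.95
45 [ 2.  -9.9 -4.8] [-2.11 -0.37  0.2 ] 0.0275 21.29
(np.float64(42.52269347308281), array([0.676, 0.001, 0.737]), 5974, 7020) (np.float64(42.39002636847685), array([ 0.674, -0.003,  0.739]), 1802, 2763)
[-3.75096445e-05 -4.38521049e-03 -5.64136305e-04]
```

View pics/s10.png

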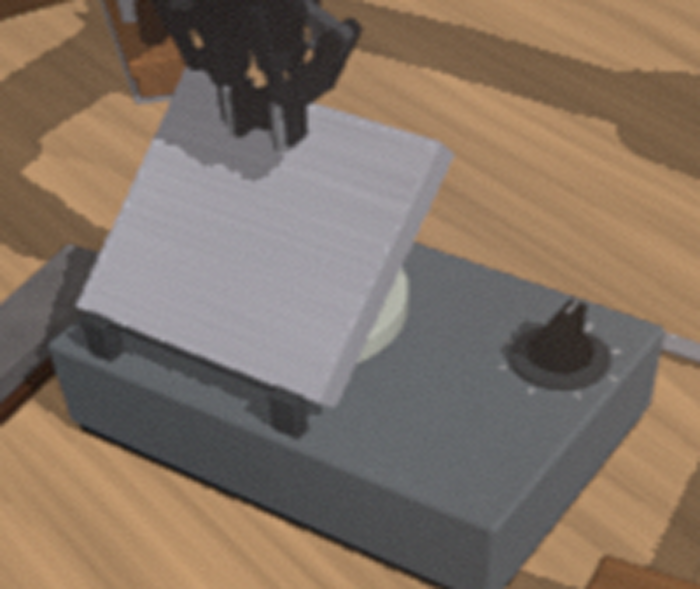

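View pics/w10.png

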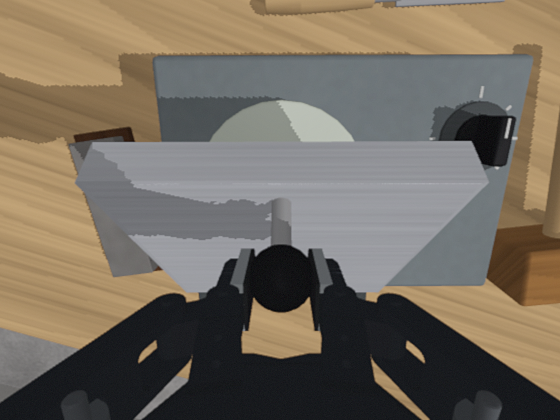

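Both cameras measure 42.5°, 2.5° short of 45°. I'll check for measurement bias on the shut-guard picture, then trim.

```bash
python3 - <<'E'
from bench import *
from h import *
print("shut baseline",tilt(np.load("scene0.npz"),0)[0],tilt(np.load("top0.npz"),0)[0])
G=np.array([.4964,-.130,.1752-.021-TIP])
move_straight(G+ball_off(47.6),vel=.06);hold(.5)
for i in range(2):
    s=read_state();p=capture("scene");t=capture("top");print(tilt(p,0)[0],tilt(t,0)[0],s["force"].round(1),round(s["opening"],4),round(s["clock"],2));hold(.7)
cv2.imwrite("pics/t11.png",t["img"][:,:,::-1])
P0=np.load("top0.npz")
for q in("mallet_head","stone_top","chisel_middle"):
    for r in regions_of(t,q)[:1]:print(q,r["confidence"],r["rect"])
E
```

```text
shut baseline -0.006022944400177464 -0.34183965344906303
44.89028413942587 44.88675800459838 [ 4.7 -8.5 -6.6] 0.027 22.52
44.87503971175753 44.706713557642395 [ 4.  -9.1 -5.1] 0.0272 23.32
mallet_head 0.98 [177.8, 192.8, 244.6, 302.1]
stone_top 0.63 [414.5, 181.1, 429.5, 207.6]
chisel_middle 0.81 [272.4, 275.3, 368.0, 315.9]
```

View pics/t11.png

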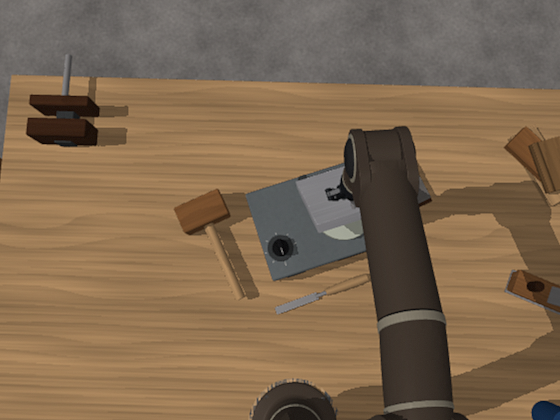

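The guard is steady at 44.9°. In the top view the dial line at (281,248) points to the long tick, and the mallet and chisel are where they were. The stone's visible edge is in place too, with the arm covering the rest. I'm handing in.

```bash
python3 - <<'E'
from bench import *
finish_job()
s=read_state();print(s["clock"],s["opening"])
E
```

```text
the job is handed in; nothing more can be done
the job is handed in; nothing more can be done
```

The sharpener is off, and the guard is held open at about 44.9° by its ball knob. I handed the job in at about 23.5 s, with the gripper still closed on the ball.

**Dial:** I turned it about 60° anticlockwise until it hit the end stop, where the resisting moment rose to 1.4 N m. Afterwards the bar measured 199.1° against the machine front at 199.4°, and the white line points at the long tick. Only then did I touch the guard.

**Guard:** My first stop gave only 42.5° although the arm was commanded to 45°, so I trimmed it. Scene and top depth then gave 44.7–44.9° over 0.8 s. With the guard shut, the same measurement reads −0.3° to 0°. The grip opening on the ball stayed at 27 mm, and readings at the stops on the lift stayed under about 13 N.

**What failed or disagreed:**
- **First grip:** my first grip on the dial closed on air just above it and moved nothing.
- **Tool offset:** both cameras showed the real fingertips about 31 mm behind the reported TCP. I corrected for that from then on.

**Other objects:** the mallet and chisel are where they were in the final top view. The honing stone was mostly hidden by the arm, so I could only confirm its visible edge.

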